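# Cap the bearing greaser and hold it at bleed

## Robot

A 6-joint arm with a two-finger parallel gripper is mounted at the origin on the work surface. World frame = base frame: x ahead of the robot, y to its left, z up, the work surface at z = 0. Lengths are in m, angles in rad, forces in N, time in s.
With the tool pointing down it reaches from about 0.425 to 0.95 m from the base axis. Payload 3.5 kg.
Tool frame: the origin (TCP) lies midway between the tips of the shut fingers; the grasp point (between the pads) lies ctrl.grasp_offset behind it (ctrl.grasp_offset is the distance from the TCP to the grasp point, in m); x points along the fingers, y is the direction in which the jaws open and shut, and the axes are right-handed (so a half turn about x gives the same grasp; the last joint's range is limited). The gripper opens to 85 mm and grips with 20 to 120 N. Pads are 22 mm wide; open, the fingers measure 114 mm over their backs; the gripper's body (76 mm by 85 mm) begins 54 mm behind the grasp point. The pads swing forward as they close: fully open they stand 13 mm farther back than shut.
Start: joints at [1.056, 0.286, 1.577, -0, 1.279, -0.15], TCP at [0.241, 0.631, 0.231] pointing down, gripper open.
Joint ranges: [-2.77, 2.77], [-0.9, 2.22], [0.21, 2.48], [-1.53, 4.67], [0.24, 2.81], [-2.84, 2.84]. Speed limits (rad/s): [2.79, 2.79, 3.14, 3.14, 3.14, 3.14].

## Interface

Orientations are given as a unit quaternion [x, y, z, w].
In Python, from plant import readout, read_camera, sign_off, ctrl gives the robot as it stands.
- The arm moves only by the tool drive_tool, never from a script. Its argument "steps" is a list of rows, each a list of 5 numbers: the shift along the tool's x, y, z in cm, then the turn about the tool's x in degrees, then the opening, from 0 (shut) to 1 (fully open). A call has 1 to 10 rows; each row shifts and turns the commanded pose from where the row before left it, along the tool's axes as they then stand; what a row does not reach is not made up. A row lasts 1/10 s, in which the tool goes at most 50 mm and 8.59 degrees, less where a joint would pass 70% of its speed; a pose out of reach is approached as far as the arm can. A call is refused whole if a number of a shift passes 5 or a number of a turn 8.59, either way. A call with a gripper value outside its range is refused whole. The fingers move at their own pace and stop on an object; "force" is the grip in N (left out, the last holds). Time passes only in rows, so rows that do not move let the fingers close. It gives the time, the measured TCP pose, the force and the opening at its end, in the units of the state.
- readout.get_state(): the state, without advancing time (a new reading comes with each control period).
- read_camera(name): name is "side" or "top" or "wrist"; returns a dict with "frame" (480x640x3 uint8, red, green, blue), "vertical_fov" (degrees; the focal length in pixels is half the picture's height over the tangent of half this angle, whatever the lens; pixels are square), "cx", "cy" (the principal point, pixels), "eye" and "orientation" of the camera in the world. Camera axes: x right, y up, looking along -z (the intrinsics and any distortion apply to the point x, -y, -z); pixel columns grow to the right and rows downward; lengths in m; the calibration is good to about 2 mm. A picture is of the moment at which its call begins. There is no depth.
- sign_off(): hands the job in, once; it reports no verdict.
The state is a dict: "time": time; "qpos": joint angles; "dq": joint speeds; "joint_efforts": joint torques, N m; "eef_pos": TCP position; "tcp_rot": TCP orientation; "contact_force": force on the tool from outside, world axes, zero at the start; "wrist_torque": the same for the moment, N m; "opening": opening from 0.0 (shut) to 1.0 (fully open).
Only numpy, scipy, OpenCV 4.12 (cv2) and the standard library are available. Lean on these libraries where they do the work, as an engineer would, in place of code of your own. Each camera call takes 0.05 s, during which the arm holds its last target. There are 200 camera calls.

## Task

Load the bearing greaser: thread the broad collar down its post until it is fully home on the disc, then the narrow collar fully home on top of it. Then set the bayonet cap over the post so that it drops right down past the lugs, and twist it clockwise (seen from above) 45 degrees, half-way to its lock, so that the trapped air bleeds out; never let it go on to the lock. Finish while still gripping the cap there against its return spring, and leave everything else on the wall where it is.

Things in the scene. Friction and masses are not known exactly. Their poses are not given: they have to be found in the camera images.
- greaser: Bearing greaser, bolted down (sizes mm): stainless disc 100 dia. x 12 thick with an upright post 36 dia. up to a flat shoulder 63 above the wall top (2 mm chamfer), and a thinner neck above. Origin: centre of the disc's underside; z up. The broad collar goes on the disc, the narrow one on it.
- greaser_seat (a point): Centre of the post's shoulder, on its axis, 63 above the wall top, z up. Above it a neck 24 dia. x 13 tall with two bayonet lugs pointing to +x and -x, 8 wide, reaching 16.5 from the axis, 6.5 to 11.5 above the shoulder. On the neck lies a small round bar, the bleed blade (24 long, 6 dia., its top 21.5 above the shoulder), along x at rest.
- bleed (a joint): Turn of the blade on the post's tip (rad): 0 at rest in line with the lugs, growing clockwise from above to its stop at 1.35. A return spring (0.012 N m at 0, 0.1 N m at 0.75) turns it, and a cap that is let go, back. A fork in the cap drives it with about 0.2 rad of play each way, so it trails the cap by that much.
- broad_center (a point): Broad steel collar: ring 60 outside dia., 39 bore, 22 tall, lying flat, bore upright; about 0.16 kg. Point: its centre, half-way up. Fully home on the disc, this is 40 below the shoulder point.
- narrow_center (a point): Narrow steel collar: ring 46 outside dia., 39 bore, 28 tall, lying flat, bore upright; about 0.10 kg. Point: its centre, half-way up. Fully home on the broad collar, this is 15 below the shoulder point (its top 1 below the shoulder).
- cap_grip (a point): Middle of the wing on top of the aluminium bayonet cap, on the cap's axis, 44 above its mouth; z up. The wing, for gripping, is upright, 44 long (along x), 10 thick (y), 28 tall (30 to 58 above the mouth). With the cap fully down this point is 44 above the shoulder point.
- cap: The cap, 54 dia., 0.15 kg, standing on its open mouth (origin: mouth centre). Its 5 thick mouth flange has a 27 bore and a 13 wide slot in line with the wing: wing in line with the lugs (either way round, within 0.15 rad) it drops onto the shoulder, then turns clockwise from above with the flange under the lugs. Lock: 90 degrees on; over 75 counts as locked.
- grease_pot: Bystander: a closed stainless grease pot with hinged lid, 76 dia., 65 tall (mm). Origin: centre of its underside. To be left alone.
- spray: Bystander: a green plastic spray bottle with white head, 66 dia., 192 tall (mm). Origin: centre of its underside. To be left alone.
- nozzle: Bystander: a black nozzle with brass tip lying flat, 90 long, 18 high (mm). Origin: centre of its underside. To be left alone.
- lever_a: Bystander: an aluminium tyre lever lying flat, 120 long (mm). Origin: centre of its underside. To be left alone.
- lever_b: Bystander: the second aluminium tyre lever, the same (mm). Origin: centre of its underside. To be left alone.
- peg_rack: Bystander: a wooden peg rack with sockets, 60 x 200, 68 tall (mm). Origin: centre of its underside. To be left alone.
- wrench: Bystander: a small wrench lying flat, 160 long (mm). Origin: centre of its underside. To be left alone.
Mind the look-alikes: they are no part of the job. Leave any green or turquoise look-alike of the part that bears broad_center alone.

How it is judged:
By the outcome, as a careful person would: the job done as asked, in the order asked, and still so for the second after the job is handed in, while the arm keeps its last pose, push and grip.
It also fails if it takes over 72 s, if anything falls off the work surface, if the arm or the gripper's body presses on something with over 40 N, if the wrist force passes 120 N, or if a joint passes its speed limit or range.

## Working session

There is one attempt and no reset: what is moved stays moved. The work goes in short steps, Python scripts to look and compute and a tool call to move; the robot and the scene stay as the last step left them, time stands still between calls to the robot, and variables do not carry over. Pictures are saved under pics/ and viewed, about 8 in all and at most 12, crops included, and the job is handed in when it is done.

Besides the shell and the picture viewer there is one more tool, called in YAML: its name, and indented under it one key for each argument. drive_tool: Moves the arm, as the interface text tells. Its arguments: {"type":"object","properties":{"steps":{"type":"array","items":{"type":"array","items":{"type":"number"}}},"force":{"type":"number"}},"required":["steps"]}

```bash
ls; mkdir -p pics; python3 - <<'E'
from plant import readout, read_camera, ctrl
import cv2
print(readout.get_state()); print(ctrl.grasp_offset)
for n in("top","side","wrist"):
    c=read_camera(n); cv2.imwrite(f"pics/{n}0.png",c["frame"][:,:,::-1])
    print(n,{k:v for k,v in c.items() if k!="frame"})
E
```

```text
pics
{'time': 0.0, 'qpos': array([ 1.05599334e+00,  2.87186788e-01,  1.57817849e+00,  2.12411847e-05,
        1.27858731e+00, -1.50021739e-01]), 'dq': array([ 0.00048752, -0.00088777, -0.00017505,  0.00011936,  0.00054103,
        0.0010663 ]), 'joint_efforts': array([-1.29203654e-04, -4.05974507e+01, -2.92625803e+01, -2.10748958e-04,
        5.91524920e-03,  2.36068658e-06]), 'eef_pos': array([0.2404585 , 0.63001778, 0.22993228]), 'tcp_rot': array([ 0.12747148,  0.69565611, -0.12904417,  0.69509798]), 'contact_force': array([-0.40659286, -0.35871418, -0.61320964]), 'wrist_torque': array([ 0.02242782,  0.01553138, -0.02246937]), 'opening': 1.0003676330688034}
0.0187
top {'vertical_fov': 51.08047690265544, 'cx': 317.31474555325843, 'cy': 238.16231865289055, 'eye': array([0.46290683, 0.02240493, 1.08853071]), 'orientation': array([-0.03441049,  0.03173193,  0.71653086, -0.69598314])}
side {'vertical_fov': 52.66519402230479, 'cx': 313.02172210570825, 'cy': 244.97676443615342, 'eye': array([ 0.07744543, -0.56222409,  0.96163404]), 'orientation': array([ 0.32411824, -0.11587462, -0.33534343,  0.87696364])}
wrist {'vertical_fov': 60.48507475046892, 'cx': 317.75124678100593, 'cy': 242.47123315549453, 'eye': array([0.1754793 , 0.65709639, 0.37239684]), 'orientation': array([-0.1159072 , -0.07801638,  0.56242914,  0.81495548])}
```

View pics/top0.png

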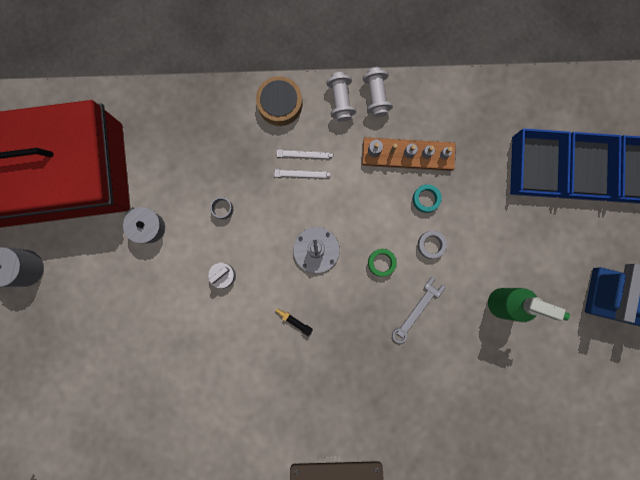

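View pics/side0.png

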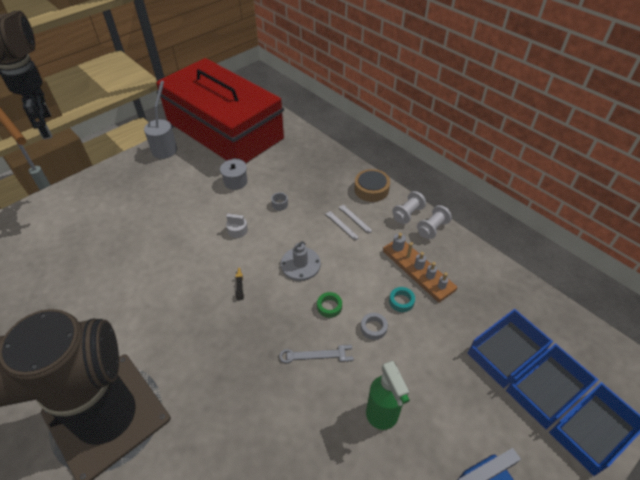

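The top view shows the greaser at (316,250), the grey broad collar at (431,245) and the narrow collar at (221,208). The cap is at (221,276), with its wing rising to the right. The green and turquoise rings at (382,263) and (427,198) are the look-alikes. The side view agrees. Next I'll set up helpers and enlarged crops.

```bash
cat > h.py <<'E'
import numpy as np, cv2
from scipy.spatial.transform import Rotation as R
from plant import readout, read_camera, ctrl
def foc(c): return 240/np.tan(np.radians(c["vertical_fov"]/2))
def ray(c,u,v):
    f=foc(c); d=np.array([(u-c["cx"])/f,-(v-c["cy"])/f,-1.])
    return R.from_quat(c["orientation"]).apply(d)
def onz(c,u,v,z):
    d=ray(c,u,v); return c["eye"]+d*(z-c["eye"][2])/d[2]
def proj(c,p):
    q=R.from_quat(c["orientation"]).inv().apply(np.asarray(p)-c["eye"]); f=foc(c)
    return np.array([c["cx"]-f*q[0]/q[2], c["cy"]+f*q[1]/q[2]])
def tri(c1,a,c2,b):
    d1,d2=ray(c1,*a),ray(c2,*b); A=np.stack([d1,-d2],1)
    t=np.linalg.lstsq(A,c2["eye"]-c1["eye"],rcond=None)[0]
    p,q=c1["eye"]+d1*t[0],c2["eye"]+d2*t[1]; return (p+q)/2,np.linalg.norm(p-q)
def rect(c,x,y,z,half,n):
    "view warped straight onto plane z: returns image, px=(n/2)/half per m, up=+x left=+y"
    g=np.linspace(-half,half,n); Y,X=np.meshgrid(y-g,x-g)
    P=np.stack([X,Y,np.full_like(X,z)],-1).reshape(-1,3)
    q=R.from_quat(c["orientation"]).inv().apply(P-c["eye"]); f=foc(c)
    m=lambda a:a.reshape(n,n).astype(np.float32)
    return cv2.remap(c["frame"],m(c["cx"]-f*q[:,0]/q[:,2]),m(c["cy"]+f*q[:,1]/q[:,2]),cv2.INTER_CUBIC)
def delta(p,st=None):
    "tool-axis shift in cm from TCP to world point p"
    st=st or readout.get_state()
    return R.from_quat(st["tcp_rot"]).inv().apply(np.asarray(p)-st["eef_pos"])*100
E
python3 - <<'E'
from h import *
c=read_camera("top")
for n,u,v,z in(("greaser shoulder",316,250,.063),("broad",431,245,.022),("narrow",221,208,.028),("cap",221,276,.03)): print(n,onz(c,u,v,z).round(4), onz(c,u,v,0).round(4))
f=c["frame"]
t=[cv2.resize(f[v-27:v+27,u-27:u+27],(400,400),interpolation=cv2.INTER_CUBIC)for u,v in((316,250),(431,245),(221,208),(221,276))]
im=np.vstack([np.hstack(t[:2]),np.hstack(t[2:])]); im=cv2.resize(im,(600,600))
cv2.imwrite("pics/crop1.png",im[:,:,::-1])
st=readout.get_state(); print(R.from_quat(st["tcp_rot"]).as_matrix().round(3))
w=read_camera("wrist"); q=R.from_quat(st["tcp_rot"]).inv(); print("cam in tool",q.apply(w["eye"]-st["eef_pos"]), (q*R.from_quat(w["orientation"])).as_matrix().round(3))
E
```

```text
greaser shoulder [0.535  0.0283 0.063 ] [0.5394 0.0287 0.    ]
broad [ 0.5413 -0.2164  0.022 ] [ 0.543  -0.2213  0.    ]
narrow [0.6332 0.2287 0.028 ] [0.6377 0.2341 0.    ]
cap [0.4883 0.2299 0.03  ] [0.489  0.2357 0.    ]
[[-0.001  0.357  0.934]
 [-0.001  0.934 -0.357]
 [-1.    -0.001 -0.   ]]
cam in tool [-0.14232355  0.00175064 -0.07042897] [[ 0.001  0.277 -0.961]
 [ 1.    -0.002  0.001]
 [-0.002 -0.961 -0.277]]
```

View pics/crop1.png

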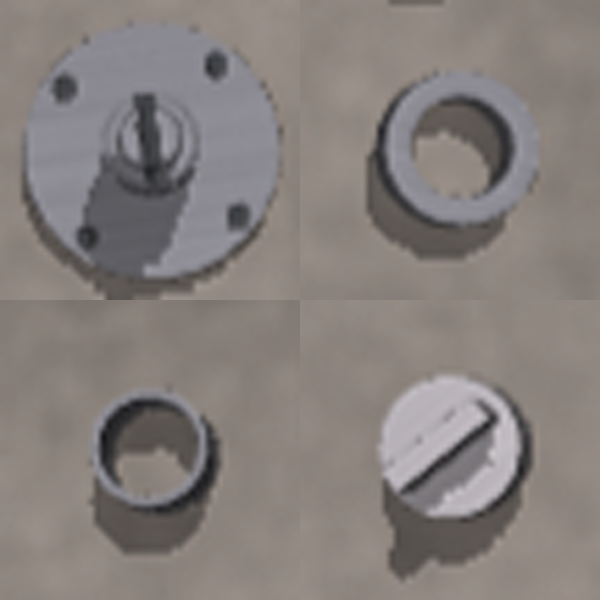

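Greaser at about (0.535, 0.028), broad collar (0.541, -0.216), narrow (0.633, 0.229) and cap (0.488, 0.23). All are in reach and the spacings look plausible. I'll move over the cap and narrow collar first for a close wrist view.

drive_tool:
  steps:
    - [0, -2.6, 3.6, 0, 1]
    - [0, -2.6, 3.6, 0, 1]
    - [0, -2.6, 3.6, 0, 1]
    - [0, -2.6, 3.6, 0, 1]
    - [0, -2.6, 3.6, 0, 1]
    - [0, -2.6, 3.6, 0, 1]
    - [0, -2.6, 3.6, 0, 1]
    - [0, -2.6, 3.6, 0, 1]
    - [0, -2.6, 3.6, 0, 1]
    - [0, 0, 0, 0, 1]

```text
time: 1.25
eef_pos: [0.4625, 0.2926, 0.2314]
tcp_rot: [0.13, 0.695, -0.131, 0.695]
contact_force: [0.0, 0.7, -0.1]
opening: 0.999
```

```bash
python3 - <<'E'
from h import *
w=read_camera("wrist"); np.save("w1.npy",w,allow_pickle=True)
print(readout.get_state()["eef_pos"],w["eye"])
print(proj(w,[.633,.229,.028]),proj(w,[.488,.23,.03]),proj(w,[.535,.028,.063]))
cv2.imwrite("pics/w1.png",w["frame"][:,:,::-1])
E
```

```text
[0.46116845 0.29447944 0.2313566 ] [0.39727775 0.31994757 0.37364334]
[318.62567692 392.30399603] [260.40307797 261.46080222] [ 66.54055215 398.53683982]
```

View pics/w1.png

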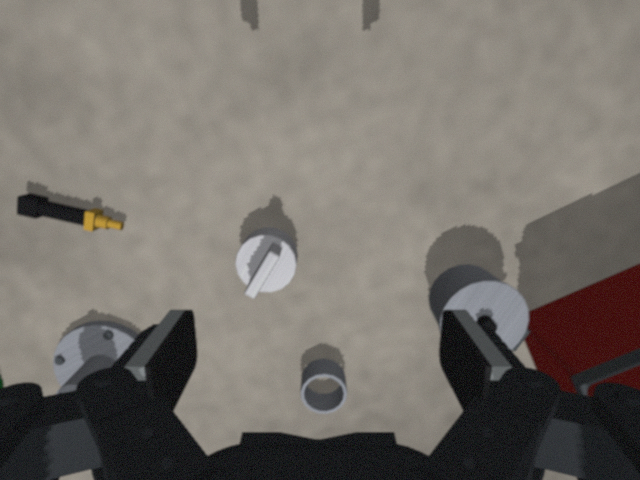

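The wrist view shows the cap at (266,262) with its wing running up and right, the narrow collar's rim at (324,393) and the greaser disc's edge at (95,355). I'll measure the cap and narrow collar on rectified planes.

```bash
cat >> h.py <<'E'
def bright(im,thr):
    g=cv2.GaussianBlur(cv2.cvtColor(im,cv2.COLOR_RGB2GRAY),(0,0),2); return (g>thr).astype(np.uint8)*255
def circ(c,x,y,z,r,half=.05,n=400,name=None,p2=12,tol=.0015):
    "circle of radius r lying on plane z near x,y (Hough on rectified view)"
    im=rect(c,x,y,z,half,n); s=n/2/half
    g=cv2.GaussianBlur(cv2.cvtColor(im,cv2.COLOR_RGB2GRAY),(0,0),1.5)
    h=cv2.HoughCircles(g,cv2.HOUGH_GRADIENT_ALT if False else cv2.HOUGH_GRADIENT,1,int(n/4),param1=60,param2=p2,minRadius=int((r-tol)*s),maxRadius=int((r+tol)*s)+1)
    out=[] if h is None else [(round(x+(n/2-.5-b)/s,4),round(y+(n/2-.5-a)/s,4),round(q/s,4)) for a,b,q in h[0][:3]]
    if h is not None:
        a,b,q=h[0][0]; cv2.circle(im,(int(round(a)),int(round(b))),int(round(q)),(255,0,0),1)
    return out,im
E
python3 - <<'E'
from h import *
w=np.load("w1.npy",allow_pickle=True).item(); t=read_camera("top"); ims=[]
for n,x,y,z,r in(("narrow",.633,.229,.028,.023),("narrowbore",.633,.229,.028,.0195),("cap",.488,.23,.03,.027)):
    for c in (w,t):
        o,im=circ(c,x,y,z,r); print(n,o); ims.append(cv2.resize(im,(266,266)))
# wing top outline at z=.058
for c in (w,t): ims.append(cv2.resize(rect(c,.488,.23,.058,.05,400),(266,266)))
im=np.vstack([np.hstack(ims[0:6:2]),np.hstack([ims[1],ims[5],ims[6]])])
cv2.imwrite("pics/m1.png",im[:,:,::-1])
E
```

```text
narrow [(np.float32(0.6358), np.float32(0.233), np.float32(0.022))]
narrow [(np.float32(0.6353), np.float32(0.23), np.float32(0.0223))]
narrowbore [(np.float32(0.6365), np.float32(0.2325), np.float32(0.0188))]
narrowbore [(np.float32(0.6355), np.float32(0.2302), np.float32(0.0191))]
cap [(np.float32(0.4915), np.float32(0.233), np.float32(0.0266))]
cap [(np.float32(0.4902), np.float32(0.23), np.float32(0.0256))]
```

View pics/m1.png

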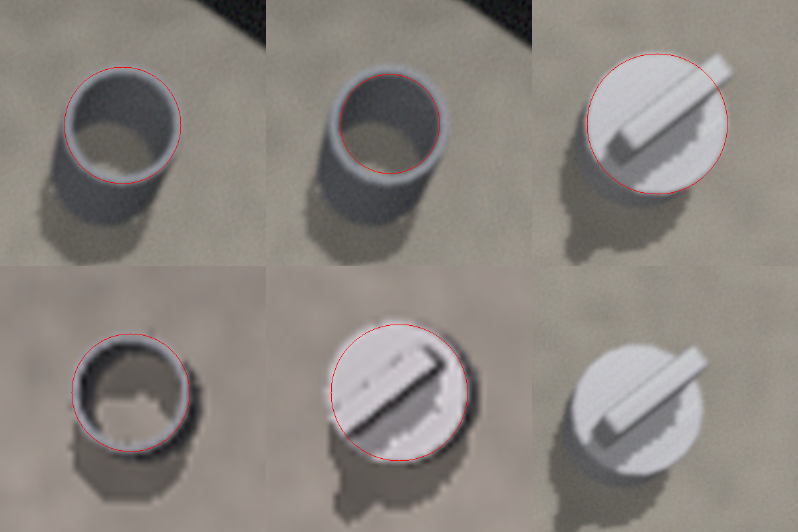

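Circle fits are good; the two cameras disagree by 1–3 mm in y, and gripping will settle that. Next stop is the greaser view.

drive_tool:
  steps:
    - [0.4, -3.2, 3.1, 0, 1]
    - [0.4, -3.2, 3.1, 0, 1]
    - [0.4, -3.2, 3.1, 0, 1]
    - [0.4, -3.2, 3.1, 0, 1]
    - [0.4, -3.2, 3.1, 0, 1]
    - [0.4, -3.2, 3.1, 0, 1]
    - [0.4, -3.0, 2.9, 0, 1]
    - [0, 0, 0, 0, 1]
    - [0, 0, 0, 0, 1]

```text
time: 2.25
eef_pos: [0.5815, 0.0132, 0.2029]
tcp_rot: [0.129, 0.696, -0.128, 0.695]
contact_force: [-0.1, 0.6, -1.1]
opening: 1.0
```

```bash
python3 - <<'E'
from h import *
w=read_camera("wrist"); np.save("w2.npy",w,allow_pickle=True); t=read_camera("top"); s=read_camera("side")
print(readout.get_state()["eef_pos"],w["eye"]); ims=[]
for n,z,r in(("shoulder",.063,.018),("sh-chamf",.063,.016),("disc",.012,.05)):
    for c in (w,):
        o,im=circ(c,.535,.028,z,r,half=.06); print(n,o); ims.append(cv2.resize(im,(266,266)))
for c in (t,s,): o,im=circ(c,.535,.028,.012,.05,half=.06); print("disc",o); ims.append(cv2.resize(im,(266,266)))
ims.append(cv2.resize(rect(w,.535,.028,.0815,.025,400),(266,266)))
im=np.vstack([np.hstack(ims[:3]),np.hstack(ims[3:])])
cv2.imwrite("pics/m2.png",im[:,:,::-1])
E
```

```text
[0.58121834 0.01431715 0.20340946] [0.51649814 0.03986561 0.34530542]
shoulder [(np.float32(0.5416), np.float32(0.0346), np.float32(0.0169))]
sh-chamf [(np.float32(0.5413), np.float32(0.031), np.float32(0.0161))]
disc [(np.float32(0.5419), np.float32(0.0304), np.float32(0.0497))]
disc []
disc []
```

View pics/m2.png

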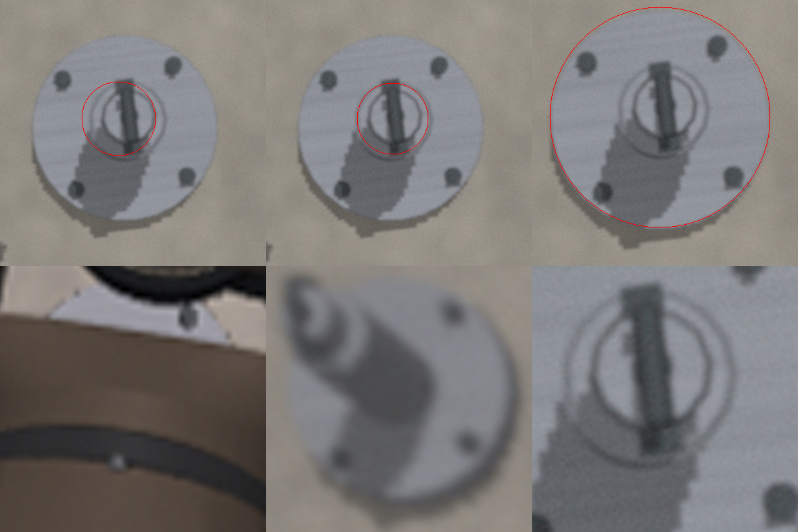

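The disc fit is good at (0.5419, 0.0304). The lug and blade axis lies 4–7° off world x. Now over the broad collar.

drive_tool:
  steps:
    - [0.9, -4.5, 1.9, 0, 1]
    - [0.9, -4.5, 1.9, 0, 1]
    - [0.9, -4.5, 1.9, 0, 1]
    - [0.9, -4.5, 1.9, 0, 1]
    - [0.9, -4.5, 1.9, 0, 1]
    - [0, 0, 0, 0, 1]
    - [0, 0, 0, 0, 1]

```text
time: 3.1
eef_pos: [0.59, -0.2311, 0.1581]
tcp_rot: [0.129, 0.696, -0.128, 0.695]
contact_force: [0.0, 1.5, -0.0]
opening: 1.001
```

```bash
python3 - <<'E'
from h import *
w=read_camera("wrist"); np.save("w3.npy",w,allow_pickle=True); t=read_camera("top")
st=readout.get_state(); print(st["eef_pos"],st["opening"])
for n,z,r in(("broad",.022,.03),("bore",.022,.0195)):
    for c in (w,t): print(n,circ(c,.541,-.216,z,r)[0])
o=circ(w,.541,-.216,.022,.03)[0][0]; print(delta([o[0],o[1],0.05]))
# blade axis from view 2
w=np.load("w2.npy",allow_pickle=True).item()
im=rect(w,.5419,.0304,.0815,.02,400); g=cv2.GaussianBlur(cv2.cvtColor(im,cv2.COLOR_RGB2GRAY),(0,0),3)
for th in(70,80,90):
    m=(g<th).astype(np.uint8); cs=cv2.findContours(m,0,1)[0]; k=max(cs,key=cv2.contourArea); print(th,cv2.minAreaRect(k))
E
```

```text
[ 0.59044678 -0.22979463  0.15866924] 0.9975466844203253
broad [(np.float32(0.546), np.float32(-0.219), np.float32(0.0298))]
broad [(np.float32(0.543), np.float32(-0.2198), np.float32(0.029))]
bore [(np.float32(0.545), np.float32(-0.219), np.float32(0.0194))]
bore [(np.float32(0.5338), np.float32(-0.2148), np.float32(0.0188))]
[10.86625535 -0.5726537  -4.53949287]
70 ((201.68392944335938, 330.7538146972656), (55.05206298828125, 82.28364562988281), 29.167613983154297)
80 ((193.2401885986328, 225.45448303222656), (295.9004821777344, 85.9339370727539), 79.265625)
90 ((195.88523864746094, 235.2377166748047), (180.2342987060547, 343.3130187988281), 15.361616134643555)
```

Broad collar at (0.5455, -0.219), and the circle sizes match. I'll descend and grip it, then regrip at 90° so the jaws centre it on both axes.

drive_tool:
  steps:
    - [0, -0.6, -4.5, 0, 1]
    - [4.5, 0, 0, 0, 1]
    - [4.5, 0, 0, 0, 1]
    - [3.5, 0, 0, 0, 1]
    - [2.0, 0, 0, 0, 1]
    - [1.3, 0, 0, 0, 1]
    - [0, 0, 0, 0, 1]
    - [0, 0, 0, 0, 0.5]
    - [0, 0, 0, 0, 0.5]
    - [0, 0, 0, 0, 0.5]
  force: 25

```text
time: 4.2
eef_pos: [0.5475, -0.2219, 0.0028]
tcp_rot: [0.128, 0.694, -0.129, 0.697]
contact_force: [-0.5, 1.4, 5.7]
opening: 0.701
```

drive_tool:
  steps:
    - [0, 0, 0, 0, 0.5]
    - [0, 0, 0, 0, 0.5]
    - [0, 0, 0, 0, 0.5]

```text
time: 4.5
eef_pos: [0.5475, -0.2219, 0.0028]
tcp_rot: [0.128, 0.694, -0.129, 0.697]
contact_force: [-0.4, 1.8, 6.0]
opening: 0.695
```

drive_tool:
  steps:
    - [-0.2, 0, 0, 0, 1]
    - [0, 0, 0, 0, 1]
    - [0, 0, 0, 0, 1]
    - [0, 0, 0, 8.5, 1]
    - [0, 0, 0, 8.5, 1]
    - [0, 0, 0, 8.5, 1]
    - [0, 0, 0, 8.5, 1]
    - [0, 0, 0, 8.5, 1]
    - [0, 0, 0, 8.5, 1]
    - [0, 0, 0, 8.5, 1]

```text
time: 5.5
eef_pos: [0.5457, -0.2213, 0.002]
tcp_rot: [0.458, 0.539, -0.458, 0.538]
contact_force: [0.3, 0.6, 1.0]
opening: 0.996
```

drive_tool:
  steps:
    - [0, 0, 0, 8.5, 1]
    - [0, 0, 0, 8.5, 1]
    - [0, 0, 0, 8.5, 1]
    - [0, 0, 0, 5, 1]
    - [0, 0, 0, 0, 0.5]
    - [0, 0, 0, 0, 0.5]
    - [0, 0, 0, 0, 0.5]
    - [0, 0, 0, 0, 0.5]
    - [0, 0, 0, 0, 0.5]

```text
time: 6.4
eef_pos: [0.5459, -0.2214, 0.0023]
tcp_rot: [-0.582, -0.401, 0.582, -0.401]
contact_force: [-0.0, -0.2, 1.1]
opening: 0.68
```

```bash
python3 - <<'E'
from h import *
st=readout.get_state(); print(st["eef_pos"],st["opening"],st["contact_force"],R.from_quat(st["tcp_rot"]).as_matrix().round(3))
w=read_camera("wrist"); t=read_camera("top")
P=np.mean([readout.get_state()["eef_pos"] for _ in range(5)],0); print(P)
for n,z,r in(("broad",.022,.03),("bore",.022,.0195)):
    for c in (w,t): print(n,circ(c,.547,-.222,z,r)[0])
cv2.imwrite("pics/w4.png",w["frame"][:,:,::-1])
E
```

```text
[ 0.54590825 -0.22141803  0.00231025] 0.6797190705077534 [-0.03094423 -0.1513772   1.08175021] [[-0.     0.934 -0.356]
 [-0.    -0.356 -0.934]
 [-1.     0.     0.   ]]
[ 0.54589029 -0.22139901  0.00229441]
broad [(np.float32(0.5468), np.float32(-0.2195), np.float32(0.0291))]
broad []
bore [(np.float32(0.5465), np.float32(-0.2198), np.float32(0.0194)), (np.float32(0.5508), np.float32(-0.2478), np.float32(0.02))]
bore []
```

View pics/w4.png

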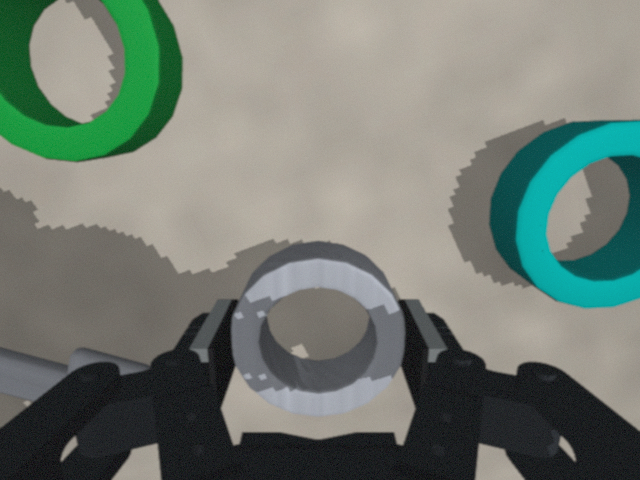

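The wrist view shows the collar squarely between the pads at (318,335), with the green and turquoise look-alikes untouched. The wrist camera is biased about 1.9 mm against the centred collar. I'll lift and carry it over the post, then look.

drive_tool:
  steps:
    - [0, 0, 0, 0, 0.5]
    - [-2, 0, 0, 0, 0.5]
    - [-4, 0, 0, 0, 0.5]
    - [-4, 0, 0, 0, 0.5]
    - [-2, 0, 0, 0, 0.5]
    - [0, -1.5, -3.9, 0, 0.5]
    - [0, -1.5, -3.9, 0, 0.5]
    - [0, -1.5, -3.9, 0, 0.5]
    - [0, -1.5, -3.9, 0, 0.5]
    - [0, -1.5, -3.9, 0, 0.5]
  force: 45

```text
time: 7.5
eef_pos: [0.5447, -0.0107, 0.1219]
tcp_rot: [-0.582, -0.401, 0.583, -0.401]
contact_force: [0.1, 0.2, -0.7]
opening: 0.671
```

drive_tool:
  steps:
    - [0, -1.6, -3.9, 0, 0.5]
    - [0, 0, 0, 0, 0.5]
    - [0, 0, 0, 0, 0.5]
    - [0, 0, 0, 0, 0.5]

```text
time: 7.9
eef_pos: [0.5443, 0.029, 0.1221]
tcp_rot: [-0.582, -0.401, 0.583, -0.401]
contact_force: [0.3, 0.7, -1.3]
opening: 0.67
```

```bash
python3 - <<'E'
from h import *
w=read_camera("wrist"); np.save("w5.npy",w,allow_pickle=True); s=read_camera("side")
P=np.mean([readout.get_state()["eef_pos"] for _ in range(5)],0); print(P,readout.get_state()["opening"])
o,i1=circ(w,P[0],P[1],P[2]+.0197,.03); print("collar",o)
o,i3=circ(w,P[0],P[1],P[2]+.0197,.0195); print("bore",o)
o,i2=circ(w,.5437,.0297,.012,.05,half=.07); print("disc",o)
S=s["frame"][200:320,240:360]
cv2.imwrite("pics/m5.png",np.hstack([cv2.resize(i,(266,266)) for i in(i1,i2,S)])[:,:,::-1])
E
```

```text
[0.5445     0.02847714 0.12220995] 0.6770347893464008
collar [(np.float64(0.5455), np.float64(0.031), np.float32(0.0291))]
bore [(np.float64(0.545), np.float64(0.031), np.float32(0.0194)), (np.float64(0.5765), np.float64(-0.0053), np.float32(0.0208)), (np.float64(0.547), np.float64(-0.004), np.float32(0.0183))]
disc [(np.float32(0.5416), np.float32(0.0304), np.float32(0.0489)), (np.float32(0.5258), np.float32(-0.0186), np.float32(0.0512))]
```

View pics/m5.png

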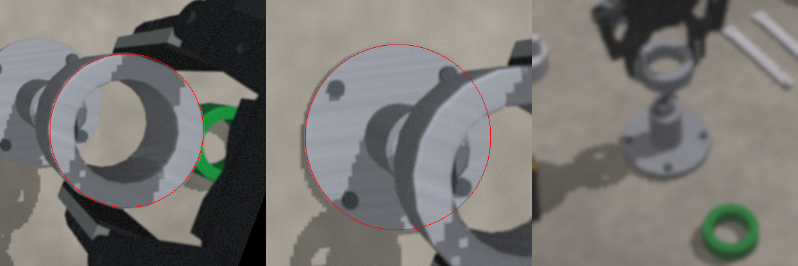

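Measured in the same picture, the collar is about 3 mm off the disc axis in x. I'll correct that and lower it around the neck to just above the shoulder.

drive_tool:
  steps:
    - [0, -0.3, 0.1, 0, 0.5]
    - [0, 0, 0, 0, 0.5]
    - [1.5, 0, 0, 0, 0.5]
    - [2, 0, 0, 0, 0.5]
    - [1.2, 0, 0, 0, 0.5]
    - [0, 0, 0, 0, 0.5]

```text
time: 8.6
eef_pos: [0.539, 0.03, 0.0722]
tcp_rot: [-0.581, -0.402, 0.584, -0.4]
contact_force: [-0.8, 0.7, -2.1]
opening: 0.672
```

drive_tool:
  steps:
    - [0.3, 0, 0, 0, 0.5]
    - [0.3, 0, 0, 0, 0.5]
    - [0.3, 0, 0, 0, 0.5]
    - [0, 0, 0, 0, 0.5]

```text
time: 9.0
eef_pos: [0.5413, 0.0299, 0.0663]
tcp_rot: [0.582, 0.401, -0.582, 0.401]
contact_force: [-0.1, -0.0, -1.5]
opening: 0.669
```

drive_tool:
  steps:
    - [0.2, 0, 0, 0, 0.5]
    - [0.3, 0, 0, 0, 0.5]
    - [0.3, 0, 0, 0, 0.5]
    - [0, 0, 0, 0, 0.5]

```text
time: 9.4
eef_pos: [0.5408, 0.0299, 0.0577]
tcp_rot: [-0.582, -0.401, 0.583, -0.401]
contact_force: [-0.1, -0.6, -1.4]
opening: 0.666
```

No contact, and the collar is already below the shoulder, so it has threaded. Lowering on.

drive_tool:
  steps:
    - [0.8, 0, 0, 0, 0.5]
    - [1.0, 0, 0, 0, 0.5]
    - [1.0, 0, 0, 0, 0.5]
    - [0.6, 0, 0, 0, 0.5]
    - [0.4, 0, 0, 0, 0.5]
    - [0.3, 0, 0, 0, 0.5]
    - [0.2, 0, 0, 0, 0.5]
    - [0, 0, 0, 0, 0.5]

```text
time: 10.2
eef_pos: [0.5412, 0.0299, 0.0152]
tcp_rot: [-0.582, -0.401, 0.582, -0.401]
contact_force: [0.5, -0.2, -0.2]
opening: 0.667
```

drive_tool:
  steps:
    - [0.2, 0, 0, 0, 0.5]
    - [0, 0, 0, 0, 1]
    - [0, 0, 0, 0, 1]
    - [0, 0, 0, 0, 1]
    - [-3, 0, 0, 0, 1]
    - [-5, 0, 0, 0, 1]
    - [-4.5, 0, 0, 0, 1]
    - [0, 0.3, -4.5, 0, 1]
    - [0, 0.3, -4.5, 0, 1]
    - [0, 0.3, -4.5, 0, 1]

```text
time: 11.2
eef_pos: [0.5987, 0.1539, 0.1395]
tcp_rot: [0.583, 0.4, -0.582, 0.401]
contact_force: [0.9, 0.9, -0.3]
opening: 0.999
```

drive_tool:
  steps:
    - [0, 0.3, -4.5, 0, 1]
    - [0, 0.5, -4.3, 0, 1]
    - [0, 0, 0, 0, 1]
    - [0, 0, 0, 0, 1]
    - [0, 0, 0, 0, 1]

```text
time: 11.7
eef_pos: [0.6361, 0.2313, 0.1379]
tcp_rot: [-0.582, -0.401, 0.583, -0.401]
contact_force: [0.1, 0.3, 0.2]
opening: 1.001
```

```bash
python3 - <<'E'
from h import *
w=read_camera("wrist"); t=read_camera("top")
P=np.mean([readout.get_state()["eef_pos"] for _ in range(5)],0); print(P)
for c in(w,t):
  print("narrow",circ(c,.6355,.232,.028,.023)[0],circ(c,.6355,.232,.028,.0195)[0])
  print("broad on disc",circ(c,.5417,.03,.034,.03)[0], "disc",circ(c,.5417,.03,.012,.05,half=.07)[0])
print(delta([.636,.232,.003]))
im=np.hstack([cv2.resize(rect(t,.5417,.03,.034,.06,300),(300,300)),cv2.resize(w["frame"],(400,300))])
cv2.imwrite("pics/m6.png",im[:,:,::-1])
E
```

```text
[0.63627621 0.23086795 0.13826689]
narrow [(np.float32(0.6372), np.float32(0.2315), np.float32(0.0225))] [(np.float32(0.6372), np.float32(0.2312), np.float32(0.0191))]
broad on disc [] disc []
narrow [(np.float32(0.636), np.float32(0.2302), np.float32(0.0231))] [(np.float32(0.6332), np.float32(0.2288), np.float32(0.0202)), (np.float32(0.5872), np.float32(0.2112), np.float32(0.0194))]
broad on disc [] disc [(np.float32(0.5396), np.float32(0.0276), np.float32(0.0501))]
[13.52666591 -0.0613728  -0.10209811]
```

View pics/m6.png

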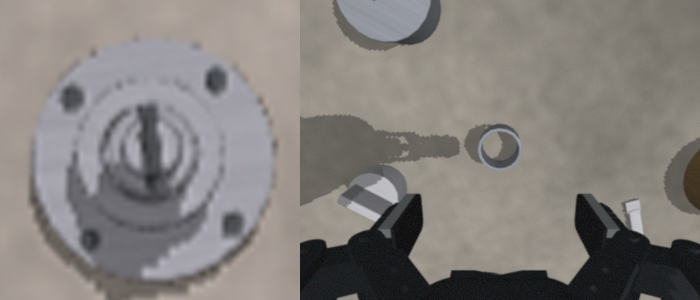

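The collar is seated flat on the disc (left). The narrow collar is under the gripper at (498,147) in the right half. Now gripping it twice, at right angles.

drive_tool:
  steps:
    - [4.5, 0, 0, 0, 1]
    - [4.5, 0, 0, 0, 1]
    - [3, 0, 0, 0, 1]
    - [1.4, 0, 0, 0, 1]
    - [0, 0, 0, 0, 1]
    - [0, 0, 0, 0, 0.4]
    - [0, 0, 0, 0, 0.4]
    - [0, 0, 0, 0, 0.4]
    - [0, 0, 0, 0, 0.4]
    - [0, 0, 0, 0, 0.4]
  force: 25

```text
time: 12.8
eef_pos: [0.6385, 0.2325, 0.0072]
tcp_rot: [0.584, 0.4, -0.581, 0.402]
contact_force: [-1.2, -0.7, 5.9]
opening: 0.531
```

drive_tool:
  steps:
    - [0, 0, 0, 0, 0.4]
    - [0, 0, 0, 0, 0.8]
    - [0, 0, 0, 0, 0.8]
    - [0, 0, 0, 0, 0.8]
    - [0, 0, 0, -8.5, 0.8]
    - [0, 0, 0, -8.5, 0.8]
    - [0, 0, 0, -8.5, 0.8]
    - [0, 0, 0, -8.5, 0.8]
    - [0, 0, 0, -8.5, 0.8]
    - [0, 0, 0, -8.5, 0.8]

```text
time: 13.8
eef_pos: [0.6362, 0.2321, 0.0038]
tcp_rot: [0.351, 0.614, -0.351, 0.614]
contact_force: [-0.3, 0.5, -0.2]
opening: 0.8
```

drive_tool:
  steps:
    - [0, 0, 0, -8.5, 0.8]
    - [0, 0, 0, -8.5, 0.8]
    - [0, 0, 0, -8.5, 0.8]
    - [0, 0, 0, -8.5, 0.8]
    - [0, 0, 0, -5, 0.8]
    - [0, 0, 0, 0, 0.4]
    - [0, 0, 0, 0, 0.4]
    - [0, 0, 0, 0, 0.4]
    - [0, 0, 0, 0, 0.4]
    - [0, 0, 0, 0, 0.4]

```text
time: 14.8
eef_pos: [0.6366, 0.2322, 0.0042]
tcp_rot: [0.128, 0.695, -0.128, 0.695]
contact_force: [0.1, -0.6, -0.0]
opening: 0.529
```

```bash
python3 - <<'E'
from h import *
w=read_camera("wrist")
st=readout.get_state()
P=np.mean([readout.get_state()["eef_pos"] for _ in range(5)],0); print(P,st["opening"],st["contact_force"])
print("narrow",circ(w,.6355,.232,.028,.023)[0],circ(w,.6355,.232,.028,.0195)[0])
print(delta([.5413,.0299,P[2]]))
E
```

```text
[0.63661441 0.23213718 0.00419895] 0.5313632890134263 [ 0.47666226  0.07302039 -0.45319901]
narrow [(np.float32(0.639), np.float32(0.2332), np.float32(0.0228))] [(np.float32(0.6382), np.float32(0.2328), np.float32(0.0197))]
[ 3.19364142e-04 -2.22940594e+01 -1.67989119e+00]
```

drive_tool:
  steps:
    - [-2, 0, 0, 0, 0.4]
    - [-4.5, 0, 0, 0, 0.4]
    - [-5, 0, 0, 0, 0.4]
    - [0, -4.5, -0.3, 0, 0.4]
    - [0, -4.5, -0.3, 0, 0.4]
    - [0, -4.5, -0.3, 0, 0.4]
    - [0, -4.5, -0.3, 0, 0.4]
    - [0, -4.3, -0.5, 0, 0.4]
    - [0, 0, 0, 0, 0.4]
    - [0, 0, 0, 0, 0.4]
  force: 40

```text
time: 15.85
eef_pos: [0.5409, 0.0292, 0.1193]
tcp_rot: [0.129, 0.695, -0.129, 0.695]
contact_force: [0.3, 0.3, -1.1]
opening: 0.528
```

```bash
python3 - <<'E'
from h import *
w=read_camera("wrist")
P=np.mean([readout.get_state()["eef_pos"] for _ in range(5)],0); print(P,readout.get_state()["opening"])
z=P[2]-.0042+.028
print("narrow",circ(w,P[0],P[1],z,.023)[0],circ(w,P[0],P[1],z,.0195)[0],"disc",circ(w,.5418,.0304,.012,.05,half=.07)[0],"broad",circ(w,.5418,.0304,.034,.03,half=.05)[0])
print(delta([.541,.0295,.067]))
E
```

```text
[0.54143323 0.02991008 0.1194863 ] 0.5223242037561945
narrow [(np.float64(0.5429), np.float64(0.0302), np.float32(0.0223))] [(np.float64(0.5424), np.float64(0.0302), np.float32(0.0195)), (np.float64(0.5142), np.float64(0.0437), np.float32(0.0188)), (np.float64(0.4979), np.float64(0.0177), np.float32(0.0192))] disc [(np.float32(0.5408), np.float32(0.0308), np.float32(0.0484)), (np.float32(0.603), np.float32(0.0077), np.float32(0.0512))] broad [(np.float32(0.542), np.float32(0.0319), np.float32(0.0291)), (np.float32(0.578), np.float32(0.0126), np.float32(0.031))]
[ 5.2485892  -0.05656635 -0.02796733]
```

Aligned to within about a millimetre. Lowering in stages.

drive_tool:
  steps:
    - [1.5, 0, 0, 0, 0.4]
    - [2, 0, 0, 0, 0.4]
    - [1.2, 0, 0, 0, 0.4]
    - [0.5, 0, 0, 0, 0.4]
    - [0.3, 0, 0, 0, 0.4]
    - [0.3, 0, 0, 0, 0.4]
    - [0.3, 0, 0, 0, 0.4]
    - [0, 0, 0, 0, 0.4]

```text
time: 16.7
eef_pos: [0.5407, 0.0299, 0.0581]
tcp_rot: [0.128, 0.696, -0.128, 0.695]
contact_force: [-3.6, -1.2, -1.3]
opening: 0.522
```

drive_tool:
  steps:
    - [0, 0, -0.1, 0, 0.4]
    - [0.6, 0, 0, 0, 0.4]
    - [0.6, 0, 0, 0, 0.4]
    - [0.4, 0, 0, 0, 0.4]
    - [0.3, 0, 0, 0, 0.4]
    - [0.1, 0, 0, 0, 0.4]
    - [0, 0, 0, 0, 0.4]

```text
time: 17.4
eef_pos: [0.5404, 0.0301, 0.0382]
tcp_rot: [0.128, 0.695, -0.128, 0.695]
contact_force: [-2.1, -1.6, 0.0]
opening: 0.526
```

drive_tool:
  steps:
    - [0.2, 0, 0, 0, 0.4]
    - [0, 0, 0, 0, 0.9]
    - [0, 0, 0, 0, 0.9]
    - [0, 0, 0, 0, 0.9]
    - [-3, 0, 0, 0, 0.9]
    - [-5, 0, 0, 0, 0.9]
    - [-4, 0, 0, 0, 0.9]
    - [0, 3.4, -1.4, 0, 0.9]
    - [0, 3.4, -1.4, 0, 0.9]
    - [0, 3.4, -1.4, 0, 0.9]

```text
time: 18.4
eef_pos: [0.5379, 0.1417, 0.157]
tcp_rot: [0.129, 0.695, -0.128, 0.696]
contact_force: [0.6, -0.0, 0.4]
opening: 0.901
```

drive_tool:
  steps:
    - [0, 3.4, -1.4, 0, 0.9]
    - [0, 3.4, -1.4, 0, 0.6]
    - [0, 0, 0, 8, 0.6]
    - [0, 0, 0, 8, 0.6]
    - [0, 0, 0, 8, 0.6]
    - [0, 0, 0, 6.5, 0.6]
    - [0, 0, 0, 0, 0.6]
    - [0, 0, 0, 0, 0.6]

```text
time: 19.2
eef_pos: [0.5356, 0.2142, 0.1562]
tcp_rot: [0.306, 0.638, -0.306, 0.638]
contact_force: [0.4, -0.4, -0.7]
opening: 0.602
```

```bash
python3 - <<'E'
from h import *
w=read_camera("wrist"); t=read_camera("top"); np.save("w7.npy",w,allow_pickle=True)
st=readout.get_state(); P=np.mean([readout.get_state()["eef_pos"] for _ in range(5)],0); M=R.from_quat(st["tcp_rot"]).as_matrix()
print(P,M[:,1],np.degrees(np.arctan2(M[1,1],M[0,1])),st["contact_force"])
print("cap",circ(w,.491,.2325,.03,.027)[0],circ(t,.491,.2325,.03,.027)[0])
for c,n in((t,"top"),): 
  print("broad",circ(c,.5404,.029,.034,.03,half=.05)[0],"narrow",circ(c,.5404,.029,.062,.023)[0])
a=rect(w,.491,.2325,.058,.035,300); b=rect(t,.5404,.029,.062,.06,300); s=read_camera("side")["frame"][200:300,250:350]
im=np.hstack([a,b,cv2.resize(s,(200,300))]); cv2.imwrite("pics/m7.png",im[:,:,::-1])
E
```

```text
[0.53559611 0.21405176 0.15624707] [7.80547796e-01 6.25096073e-01 1.94919685e-04] 38.68924015313159 [ 0.40269736  0.50422739 -0.80985209]
cap [(np.float32(0.492), np.float32(0.2328), np.float32(0.0261)), (np.float32(0.4822), np.float32(0.2078), np.float32(0.0278))] []
broad [(np.float32(0.5366), np.float32(0.0375), np.float32(0.0301))] narrow [(np.float32(0.5389), np.float32(0.0282), np.float32(0.0217))]
```

View pics/m7.png

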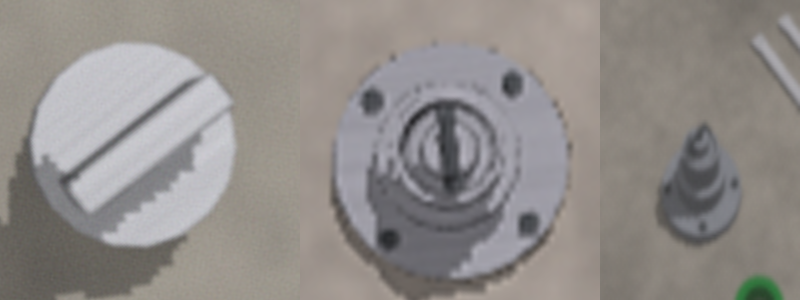

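Both collars are stacked and seated (middle and right). The wing axis lies at about -53°, with the cap near (0.491, 0.232). I'll centre the cap by gripping its body along the wing direction first, then take the wing crosswise.

drive_tool:
  steps:
    - [0, -1.2, -2.1, 0, 1]
    - [0, -1.2, -2.1, 0, 1]
    - [0, 0, 0, 8.5, 1]
    - [0, 0, 0, 8.5, 1]
    - [0, 0, 0, 8.5, 1]
    - [0, 0, 0, 8.5, 1]
    - [0, 0, 0, 8.5, 1]
    - [0, 0, 0, 8.5, 1]
    - [0, 0, 0, 8.5, 1]
    - [0, 0, 0, 8.5, 1]
  force: 25

```text
time: 20.35
eef_pos: [0.4906, 0.2318, 0.1564]
tcp_rot: [0.612, 0.355, -0.611, 0.355]
contact_force: [0.4, -0.0, -0.7]
opening: 0.997
```

drive_tool:
  steps:
    - [0, 0, 0, 8.5, 1]
    - [0, 0, 0, 8.5, 1]
    - [0, 0, 0, 6.8, 1]
    - [4.5, 0, 0, 0, 1]
    - [4.5, 0, 0, 0, 1]
    - [3.5, 0, 0, 0, 1]
    - [1.8, 0, 0, 0, 1]
    - [0.5, 0, 0, 0, 1]
    - [0, 0, 0, 0, 1]

```text
time: 21.25
eef_pos: [0.4904, 0.2318, 0.0079]
tcp_rot: [-0.671, -0.223, 0.671, -0.223]
contact_force: [-1.1, -0.2, 0.0]
opening: 1.002
```

drive_tool:
  steps:
    - [0, 0, 0, 0, 0.5]
    - [0, 0, 0, 0, 0.5]
    - [0, 0, 0, 0, 0.5]
    - [0, 0, 0, 0, 0.5]
    - [0, 0, 0, 0, 0.5]

```text
time: 21.75
eef_pos: [0.4921, 0.2322, 0.0103]
tcp_rot: [0.672, 0.223, -0.67, 0.223]
contact_force: [-1.3, -0.5, 5.3]
opening: 0.617
```

drive_tool:
  steps:
    - [0, 0, 0, 0, 1]
    - [0, 0, 0, 0, 1]
    - [0, 0, 0, 0, 1]
    - [0, 0, 0, -8.5, 1]
    - [0, 0, 0, -8.5, 1]
    - [0, 0, 0, -8.5, 1]
    - [0, 0, 0, -8.5, 1]
    - [0, 0, 0, -8.5, 1]
    - [0, 0, 0, -8.5, 1]
    - [0, 0, 0, -8.5, 1]

```text
time: 22.75
eef_pos: [0.4903, 0.2318, 0.008]
tcp_rot: [0.47, 0.528, -0.47, 0.528]
contact_force: [0.4, -0.5, -0.3]
opening: 1.003
```

drive_tool:
  steps:
    - [0, 0, 0, -8.5, 1]
    - [0, 0, 0, -8.5, 1]
    - [0, 0, 0, -8.5, 1]
    - [0, 0, 0, -5, 1]
    - [-2.7, 0, 0, 0, 0.6]
    - [0, 0, 0, 0, 0.4]
    - [0, 0, 0, 0, 0.05]
    - [0, 0, 0, 0, 0]
    - [0, 0, 0, 0, 0]
    - [0, 0, 0, 0, 0]

```text
time: 23.75
eef_pos: [0.4899, 0.2316, 0.0343]
tcp_rot: [0.316, 0.633, -0.317, 0.632]
contact_force: [0.2, 0.5, -1.4]
opening: 0.111
```

drive_tool:
  steps:
    - [0, 0, 0, 0, 0]
    - [0, 0, 0, 0, 0]
    - [0, 0, 0, 0, 0]
  force: 50

```text
time: 24.05
eef_pos: [0.4903, 0.2318, 0.035]
tcp_rot: [0.316, 0.632, -0.317, 0.632]
contact_force: [-0.4, -0.5, -2.0]
opening: 0.104
```

```bash
python3 - <<'E'
from h import *
w=read_camera("wrist"); np.save("w8.npy",w,allow_pickle=True)
st=readout.get_state(); P=np.mean([readout.get_state()["eef_pos"] for _ in range(5)],0); M=R.from_quat(st["tcp_rot"]).as_matrix()
print(P,np.degrees(np.arctan2(M[1,1],M[0,1])),st["opening"],st["contact_force"],st["wrist_torque"])
print("cap",circ(w,.491,.2325,.03,.027,tol=.002)[0])
# blade / lug axis: two bolt-hole diagonals in scan 2 at z=.012
c=np.load("w2.npy",allow_pickle=True).item(); im=rect(c,.5418,.0304,.012,.05,500); g=cv2.GaussianBlur(cv2.cvtColor(im,cv2.COLOR_RGB2GRAY),(0,0),2)
b=rect(c,.5418,.0304,.0815,.02,400)
cv2.imwrite("pics/m8.png",np.hstack([b,cv2.resize(w["frame"],(400,400))])[:,:,::-1])
E
```

```text
[0.49038604 0.23178055 0.03504989] 36.797434043851 0.10432370305135509 [ 0.11168781  0.90462598 -1.73311896] [0.0026789  0.0034311  0.03948059]
cap [(np.float32(0.4912), np.float32(0.2328), np.float32(0.0263)), (np.float32(0.455), np.float32(0.2125), np.float32(0.0283)), (np.float32(0.5212), np.float32(0.2593), np.float32(0.0256))]
```

View pics/m8.png

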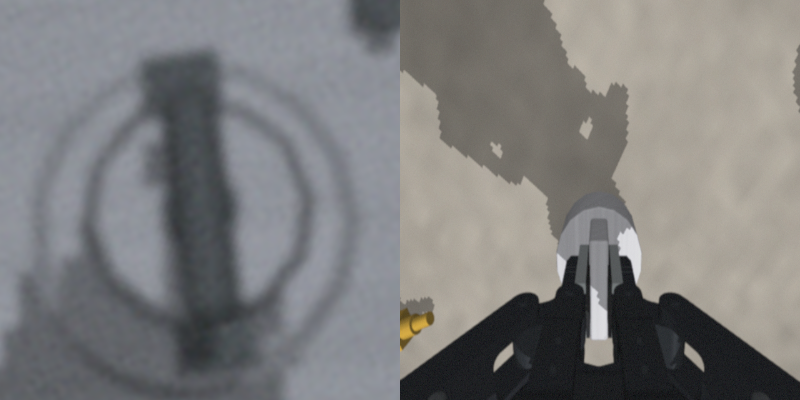

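Gripped squarely on the wing (right). In the left panel the lug axis runs from (180,57) to (217,368), which is +6.8° and matches the bolt pattern. I'll lift, turn -60° to line the wing up with the lugs, and carry it over.

drive_tool:
  steps:
    - [-1, 0, 0, 0, 0]
    - [-3, 0, 0, 0, 0]
    - [-3.5, 0, 0, -8, 0]
    - [-2.5, 0, 0, -8, 0]
    - [0, 0, 0, -8, 0]
    - [0, 0, 0, -8, 0]
    - [0, 0, 0, -8, 0]
    - [0, 0, 0, -8, 0]
    - [0, 0, 0, -8, 0]
    - [0, 0, 0, -4, 0]

```text
time: 25.1
eef_pos: [0.4907, 0.2319, 0.1362]
tcp_rot: [-0.043, 0.705, 0.043, 0.706]
contact_force: [0.7, -0.7, -1.9]
opening: 0.105
```

drive_tool:
  steps:
    - [0, -4.1, 0.5, 0, 0]
    - [0, -4.1, 0.5, 0, 0]
    - [0, -4.1, 0.5, 0, 0]
    - [0, -4.1, 0.5, 0, 0]
    - [0, -4.3, 0.6, 0, 0]
    - [0, 0, 0, 0, 0]
    - [0, 0, 0, 0, 0]
    - [0, 0, 0, 0, 0]

```text
time: 25.9
eef_pos: [0.5406, 0.0301, 0.1355]
tcp_rot: [-0.042, 0.706, 0.042, 0.706]
contact_force: [0.4, -0.6, -1.8]
opening: 0.107
```

```bash
python3 - <<'E'
from h import *
w=read_camera("wrist"); s=read_camera("side"); np.save("w9.npy",w,allow_pickle=True)
st=readout.get_state(); P=np.mean([readout.get_state()["eef_pos"] for _ in range(5)],0); M=R.from_quat(st["tcp_rot"]).as_matrix()
print(P,np.degrees(np.arctan2(M[1,1],M[0,1])),st["opening"],st["contact_force"],st["qpos"].round(2))
o,a=circ(w,P[0],P[1],P[2]-.005,.027,tol=.002);print("cap",o)
o,b=circ(w,.5418,.0304,.012,.05,half=.07);print("disc",o, "broad",circ(w,.5418,.0304,.034,.03)[0])
print(delta([.5404,.0295,.1]))
im=np.hstack([cv2.resize(i,(266,266)) for i in(a,b,s["frame"][190:300,250:360])]); cv2.imwrite("pics/m9.png",im[:,:,::-1])
E
```

```text
[0.54050584 0.03063965 0.13535727] 96.8988168545744 0.10446363908629686 [-0.28093364 -0.32453781 -2.52735126] [-0.13  0.09  1.98  0.    1.06 -1.82]
cap [(np.float64(0.5413), np.float64(0.0321), np.float32(0.0258))]
disc [(np.float32(0.5404), np.float32(0.0304), np.float32(0.0484)), (np.float32(0.6013), np.float32(0.0398), np.float32(0.0504))] broad [(np.float32(0.5413), np.float32(0.0314), np.float32(0.0288)), (np.float32(0.5743), np.float32(0.0444), np.float32(0.0316))]
[ 3.53570127 -0.1128756  -0.02332466]
```

View pics/m9.png

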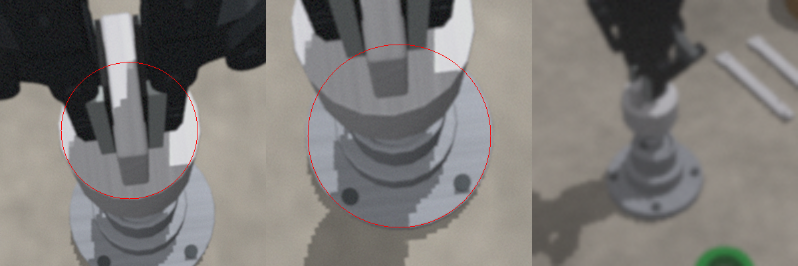

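Aligned apart from about 1 mm in y, as both the fit and the dead reckoning say. I'll correct and lower slowly.

drive_tool:
  steps:
    - [0, -0.1, 0, 0, 0]
    - [0, 0, 0, 0, 0]
    - [1, 0, 0, 0, 0]
    - [0.7, 0, 0, 0, 0]
    - [0.4, 0, 0, 0, 0]
    - [0.3, 0, 0, 0, 0]
    - [0.2, 0, 0, 0, 0]
    - [0, 0, 0, 0, 0]

```text
time: 26.8
eef_pos: [0.5409, 0.0284, 0.109]
tcp_rot: [-0.042, 0.706, 0.042, 0.706]
contact_force: [-0.2, -0.3, -1.3]
opening: 0.108
```

drive_tool:
  steps:
    - [0.3, 0, 0, 0, 0]
    - [0.3, 0, 0, 0, 0]
    - [0.2, 0, 0, 0, 0]
    - [0, 0, 0, 0, 0]

```text
time: 27.2
eef_pos: [0.5407, 0.0284, 0.1009]
tcp_rot: [-0.042, 0.706, 0.042, 0.706]
contact_force: [-0.4, -0.0, -2.3]
opening: 0.105
```

drive_tool:
  steps:
    - [0.2, 0, 0, 0, 0]
    - [0.2, 0, 0, 0, 0]
    - [0, 0, 0, 0, 0]
    - [0, 0, 0, 0, 0]

```text
time: 27.6
eef_pos: [0.541, 0.0284, 0.0973]
tcp_rot: [-0.042, 0.706, 0.042, 0.706]
contact_force: [0.0, 0.6, -0.9]
opening: 0.105
```

drive_tool:
  steps:
    - [0.1, 0, 0, 0, 0]
    - [0.1, 0, 0, 0, 0]
    - [0, 0, 0, 0, 0]
    - [0, 0, 0, 0, 0]

```text
time: 28.0
eef_pos: [0.5413, 0.0284, 0.0971]
tcp_rot: [-0.042, 0.706, 0.042, 0.706]
contact_force: [-3.1, 1.2, 7.3]
opening: 0.105
```

Seated: the height stopped at 0.0971 with 7 N up. I'll ease off a little and twist 45° clockwise in small steps.

drive_tool:
  steps:
    - [-0.1, 0, 0, 0, 0]
    - [0, 0, 0, 5, 0]
    - [0, 0, 0, 5, 0]
    - [0, 0, 0, 5, 0]
    - [0, 0, 0, 5, 0]
    - [0, 0, 0, 0, 0]
  force: 60

```text
time: 28.6
eef_pos: [0.5419, 0.0283, 0.0971]
tcp_rot: [0.081, 0.702, -0.081, 0.703]
contact_force: [-0.2, 0.6, 2.9]
opening: 0.107
```

drive_tool:
  steps:
    - [0, 0, 0, 5, 0]
    - [0, 0, 0, 5, 0]
    - [0, 0, 0, 5, 0]
    - [0, 0, 0, 5, 0]
    - [0, 0, 0, 5, 0]
    - [0, 0, 0, 0, 0]
    - [0, 0, 0, 0, 0]
    - [0, 0, 0, 0, 0]

```text
time: 29.4
eef_pos: [0.5417, 0.028, 0.0971]
tcp_rot: [0.231, 0.668, -0.231, 0.669]
contact_force: [0.7, -2.2, 5.5]
opening: 0.102
```

```bash
python3 - <<'E'
from h import *
w=read_camera("wrist"); t=read_camera("top"); s=read_camera("side")
st=readout.get_state(); P=np.mean([readout.get_state()["eef_pos"] for _ in range(5)],0); M=R.from_quat(st["tcp_rot"]).as_matrix()
print(P,np.degrees(np.arctan2(M[1,1],M[0,1])),st["opening"],st["contact_force"],st["wrist_torque"],st["time"])
o,a=circ(w,P[0],P[1],.093,.027,tol=.002);print("cap",o)
im=np.hstack([cv2.resize(w["frame"],(400,300)),cv2.resize(s["frame"][190:300,240:387],(400,300))]); cv2.imwrite("pics/m10.png",im[:,:,::-1])
E
```

```text
[0.54174018 0.02801202 0.09709285] 51.8939069491651 0.10652899034703404 [-0.06882059 -2.05508729  5.0467612 ] [-0.35566428  0.15289603  0.07685242] 29.55
cap [(np.float64(0.5425), np.float64(0.0295), np.float32(0.026)), (np.float64(0.52), np.float64(0.0505), np.float32(0.0264)), (np.float64(0.564), np.float64(0.063), np.float32(0.0261))]
```

The tool has turned exactly 45.0° (96.9° to 51.9°). The height of 0.097 is below any lug-top contact, which would be at least 0.109. The wrist torque of 0.077 N m matches the spring with the blade trailing at about 0.58 rad. Handing in.

```bash
python3 - <<'E'
from plant import sign_off, readout
print(readout.get_state()["time"], sign_off())
E
```

```text
the job is handed in; nothing more can be done
29.55 None
```

I loaded the greaser and handed it in at 29.6 s of the 72 s allowed. The gripper still holds the cap's wing at 60 N.

- **Collars:** I threaded the broad collar down onto the disc, then the narrow collar onto it. At both release heights the remaining gap was about 1 mm or less. The later pictures showed both seated.
- **Cap:** I lined the wing up with the lugs (axis at +6.8°) and lowered it past them until it stopped on the shoulder. The stop was at TCP height 0.097 m with 7 N upward; resting on the lugs would have read at least 0.109 m.
- **Twist:** I turned it 45.0° clockwise, measured at the tool (96.9° to 51.9°). The 0.077 N m on the wrist fits the return spring with the blade trailing at about 0.58 rad, so the cap turned with the gripper.
- **Camera disagreement:** The camera fits differed from the gripper's own position by 1–3 mm. I relied on gripping each part twice at right angles and on comparing parts within one picture. The top and side disc fits sometimes failed because the arm blocked the view.
- **Not checked by eye:** I had used up the 12 pictures, so the final twist was confirmed by pose, force and torque only. I never planned contact with the other items or saw any, but I didn't do a final picture check on them.

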